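# Sample carousel changeover: shut the open tube, index to the empty one, flick it open

## Robot

A 6-joint arm with a two-finger parallel gripper is mounted at the origin on a cart in front of the work surface, level with it; the furniture and walls round the work are solid. World frame = base frame: x ahead of the robot, y to its left, z up, the work surface at z = 0. Lengths are in m, angles in rad, forces in N, time in s.
With the tool pointing down it reaches from about 0.25 to 0.725 m from the base axis. Payload 4 kg.
Tool frame: the origin (TCP) lies midway between the tips of the shut fingers; the grasp point (between the pads) lies 19 mm behind it; z points along the fingers, y is the direction in which the jaws open and shut (so a half turn about z gives the same grasp; the last joint's range is limited). The gripper opens to 85 mm and grips with 20 to 120 N. Pads are 22 mm wide; open, the fingers measure 114 mm over their backs; the gripper's body (76 mm by 85 mm) begins 54 mm behind the grasp point. The pads swing forward as they close: fully open they stand 13 mm farther back than shut.
Start: joints at [-1.263, 0.241, 0.005, 1.335, 0, 1.571], TCP at [0.151, -0.477, 0.231] pointing down, gripper open.
Joint ranges: [-2.72, 2.72], [-1.05, 1.87], [-1.09, 1.28], [-1.99, 2.15], [-1.42, 1.44], [-3.14, 3.14]. Speed limits (rad/s): [2.79, 2.79, 3.14, 3.14, 3.14, 3.14].

## Interface

Orientations are given as a unit quaternion [x, y, z, w].
In Python, from workcell import bot gives the robot as it stands.
- The arm moves only by the shell command python3 -m inch 'ROWS'. ROWS is JSON, a list of rows, each a list of 5 numbers: the shift along the tool's x, y, z scaled (see below), then the turn about the tool's z scaled (see below), then the closure, from 0 (fully open) to 1 (shut). A call has 1 to 10 rows; each row is the pose to reach, as a shift and turn from the pose commanded when the call began, along the tool's axes at that moment; what a row does not reach only later rows make up. The controller multiplies each number of a shift by 100 cm and each number of a turn by 120 degrees. A row lasts 1/8 s, in which the tool goes at most 62.5 mm and 10.7 degrees, less where a joint would pass 70% of its speed; a pose out of reach is approached as far as the arm can. A call with a number of a shift or a turn outside -1 to 1 is refused whole. A call with a gripper value outside its range is refused whole. The fingers move at their own pace and stop on an object; the grip force is fixed at half the most. Time passes only in rows, so rows that repeat a pose let the fingers close. It gives the time, the measured TCP pose, the force and the opening at its end, in the units of the state.
- bot.get_obs(): the state, without advancing time (a new reading comes with each control period).
- bot.camera(name): name is "scene" or "top" or "wrist"; returns the picture (384x512x3 uint8, red, green, blue); there is no depth.
- bot.calibration(name): a dict with "intrinsics" (3x3 intrinsics, pixels), "xyz" and "attitude" of the camera in the world; the wrist camera has in their place "tool_from_camera" (4x4, takes a point from camera to tool coordinates, whose origin is the TCP and whose axes are the flange's). Camera axes: x right, y down, z forward; pixel columns grow to the right and rows downward; lengths in m; the calibration is good to about 2 mm. The wrist camera is an equidistant fisheye: a pixel r from the principal point sees the ray r / f radians off the axis. A picture is of the moment at which its call begins: read the wrist's pose just before it. calibration takes no time and is no camera call.
- bot.job_done(): hands the job in, once; it reports no verdict.
Trained networks look in the newest picture that a camera, given by its name, has taken for a name from the list of things; names that differ only in an ending like _2 or _b are one class to them, and where a whole thing is asked for, a point or a joint stands for the part that bears it (a point fixed in the world has none). Each returns a list of dicts, best first, with "score" (0 to 1); they miss things now and then, are a little off and sometimes report something else, mostly with a low value. They report only what shows in the picture. A call takes as long as a camera call.
- bot.masks_of(camera, target): "pixels" (384x512 bool, what is visible of it) and "extent" ([left, top, width, height] as shares, 0 to 1, of the picture: columns of its width, rows of its height, round what is visible of it).
- bot.spot_point(camera, target): "point" ([column, row] as shares, 0 to 1, of the picture: columns of its width, rows of its height: a listed point, or the origin of a listed thing).
The state is a dict: "clock": time; "joint_pos": joint angles; "joint_vel": joint speeds; "tau": joint torques, N m; "eef_pos": TCP position; "tool_rot": TCP orientation; "ft_force": force on the tool from outside, world axes, zero at the start; "ft_torque": the same for the moment, N m; "grip_width": finger opening in m.
Only numpy, scipy, OpenCV 4.12 (cv2) and the standard library are available. Lean on these libraries where they do the work, as an engineer would, in place of code of your own. Each camera call takes 0.05 s, during which the arm holds its last target.

## Task

One flip-cap tube of the sample carousel has been left standing open: press its cap fully shut. Then turn the carousel, which clicks at every tube, until the empty tube has clicked into the front place over the pointer, and flick that tube's cap right open so that it is ready for the next sample. Leave the other caps shut and the things round the carousel where they are.

Things in the scene. Friction and masses are not known exactly. Their poses are not given: they have to be found in the camera images.
- carousel: Stand, fixed to the bench: dark foot plate 170 x 300 x 8 mm; origin at the centre of its underside; z up, -x is its front (pointer side, roughly towards the robot). The turning axis passes 90 mm above the origin and leans 25 degrees from vertical towards the front (-x).
- pivot (a point): Where the turning axis starts, 90 mm above the stand's origin. Its z is the axis (up and leaning to the front), its -x the direction of the front place square to the axis; fixed to the stand. Elsewhere 'along' means distance from here along the axis, 'radius' distance from the axis.
- cover (a point): Centre of the fixed clear dust cover over the rear half: a plate 95 mm deep, 300 mm wide, 3 mm thick, square to the axis, 120 to 123 mm along; its front edge runs 40 mm behind the axis. It stands on two posts of 12 mm at x = 53, y = -138 and +138 mm of the stand. Frame as the pivot's.
- turret (a joint): Turn of the carousel about its axis (rad), growing anticlockwise seen from above; 0 = the tube left open is in the front place. Six clicks at multiples of 1.047 (60 deg): a sprung roller drops between two pins, pulls it in from 4 deg off and holds it; 0.4 N m gets it over. Between clicks it turns easily and stays where it is left. It starts anywhere within 70 deg of 0, in a click or between.
- knob_grip (a point): Centre of the black star knob, on the axis, 158 mm along (knob from 141 to 173). z = the axis; the frame turns with the carousel, -x points to the tube left open. Six lobes, radius 7 mm, at radius 15 mm, point to the six tubes (44 mm over tips); jaws closing in a direction 30, 90 or 150 deg from -x lie flat on two lobes each, 40 mm apart.
- left_open_mouth (a point): Centre of the rim of the tube left open; frame turns with the carousel, as the knob's. The six clear tubes are alike: 42 mm diameter, 98 mm long, parallel to the axis at radius 95 mm, rims 104 mm along; all but one hold a black trim section. This one starts within 70 deg of the front place.
- cap_left_open (a joint): Cap of the tube left open (rad): 0 shut, 1.65 right open. Over-centre hinge, alike on all caps: above 0.70 rad the cap springs right open, below it springs shut. Lifting a shut cap takes about 2.5 N at the tab, pushing an open one over about 4 N.
- left_open_hinge (a point): Hinge of that cap, 105 mm along, radius 71 mm (on the axis side of the tube); frame as the knob's. All caps are alike: white disc, 46 mm diameter, centre 24 mm from the hinge, from 4 mm below to 5 mm above the hinge when shut, with a thumb tab pointing away from the axis.
- left_open_tab (a point): Grip point of the thumb tab of that cap, 60 mm from the hinge; moves with the cap. The cap's x axis points from tab to hinge, z out of its top, y along the hinge.
- cap_empty (a joint): Cap of the empty tube (rad): 0 shut, 1.65 right open. The empty tube is the second one anticlockwise, seen from above, from the tube left open, so that turning clockwise brings it to the front.
- empty_hinge (a point): Hinge of the empty tube's cap, 105 mm along, radius 71 mm; frame turns with the carousel, as the knob's.
- empty_mouth (a point): Centre of the rim of the empty tube, 104 mm along, radius 95 mm; frame turns with the carousel, as the knob's.
- empty_tab (a point): Grip point of the thumb tab of the empty tube's cap, 60 mm from the hinge. The tab is 20 mm wide (along the hinge), 6 mm thick, and stands clear of the disc from 47 to 70 mm from the hinge, with free space beside and below it. The cap's x axis points from tab to hinge, z out of its top, y along the hinge.
- front_place (a point): Fixed point on the stand: the centre of the rim of whichever tube stands in the front place, in line with the small aluminium pointer at the low front edge. Frame as the stand's.
- cap_b (a joint): Cap of the tube between the open one and the empty one: shut (0), to stay shut.
- cap_d (a joint): Cap of the third tube anticlockwise from the open one: shut (0), to stay shut.
- cap_e (a joint): Cap of the fourth tube anticlockwise from the open one: shut (0), to stay shut.
- cap_f (a joint): Cap of the fifth tube anticlockwise from the open one: shut (0), to stay shut.
- oil_bottle: Small white bottle with a red nozzle, 36 mm diameter, 120 mm tall, loose beside the carousel; origin at the centre of its underside. To be left standing.
- clip_tub: Round open red tub, 78 mm diameter, 42 mm tall, loose beside the carousel; origin at the centre of its underside. To be left.
- tape_roll: Roll of masking tape lying flat, 104 mm diameter, 25 mm tall, loose; origin at the centre of its underside. To be left.
- marker: Marker pen, 133 mm long, 17 mm thick, lying on the bench; origin at the centre of its underside. To be left.

How it is judged:
By the outcome, as a careful person would: the job done as asked, in the order asked, and still so for the second after the job is handed in, with the robot touching nothing.
It also fails if it takes over 64 s, if anything falls off the work surface, if the arm or the gripper's body presses on something with over 40 N, if the wrist force passes 120 N, or if a joint passes its speed limit or range.

## Working session

There is one attempt and no reset: what is moved stays moved. The work goes in short steps, Python scripts to look and compute and a shell command to move; the robot and the scene stay as the last step left them, time stands still between calls to the robot, and variables do not carry over. Pictures are saved under pics/ and viewed, and the job is handed in when it is done.

```bash
ls -la; mkdir -p pics; python3 - <<'E'
from workcell import bot
import cv2
o=bot.get_obs(); print(o)
for n in ("scene","top","wrist"):
    im=bot.camera(n); cv2.imwrite(f"pics/{n}0.png",im[:,:,::-1]); c=bot.calibration(n); print(n,c)
E
```

```text
total 12
drwxr-xr-x  3 agent agent 4096 Dec  7 16:23 .
drwxr-xr-x 23 root  root  4096 Dec  7 16:23 ..
drwxr-xr-x  2 agent agent 4096 Dec  7 16:23 pics
{'clock': 0.0, 'joint_pos': array([-1.26300947e+00,  2.41398416e-01,  3.74584281e-03,  1.33516522e+00,
        2.04732994e-05,  1.57081745e+00]), 'joint_vel': array([-8.58159955e-04, -2.19781458e-03,  4.20445841e-04, -8.39838311e-05,
        7.53542239e-04, -3.18805913e-03]), 'tau': array([ 1.12432721e-03, -3.72315645e+01,  2.52410477e+01,  1.70006684e-02,
        2.88040937e-04,  9.49187267e-06]), 'eef_pos': array([ 0.15129696, -0.47592223,  0.23042845]), 'tool_rot': array([ 9.88182874e-01,  1.53276174e-01, -1.44826933e-04, -1.00035619e-03]), 'ft_force': array([-0.0878318 , -0.62636864,  1.05717136]), 'ft_torque': array([-0.01303021, -0.03134   ,  0.02639355]), 'grip_width': 0.08560088851309731}
scene {'intrinsics': array([[415.51164644,   0.        , 261.59650017],
       [  0.        , 415.51164644, 192.790276  ],
       [  0.        ,   0.        ,   1.        ]]), 'xyz': array([0.10405288, 0.61729668, 0.89468766]), 'attitude': arr
[... 197 characters left out ...]
  ,   0.        ,   1.        ]]), 'xyz': array([ 0.33192857, -0.0046661 ,  1.26318608]), 'attitude': array([ 0.74628448, -0.65761943,  0.06855549, -0.07678746])}
wrist {'intrinsics': array([[297.31863964,   0.        , 259.4477619 ],
       [  0.        , 297.31863964, 194.08837907],
       [  0.        ,   0.        ,   1.        ]]), 'tool_from_camera': array([[-4.85372855e-04, -9.51853107e-01, -3.06554118e-01,
         7.88881328e-02],
       [ 9.99999869e-01, -5.12142640e-04,  6.88873932e-06,
         7.01042459e-04],
       [-1.63556503e-04, -3.06554075e-01,  9.51853231e-01,
        -1.42817013e-01],
       [ 0.00000000e+00,  0.00000000e+00,  0.00000000e+00,
         1.00000000e+00]])}
```

View pics/scene0.png

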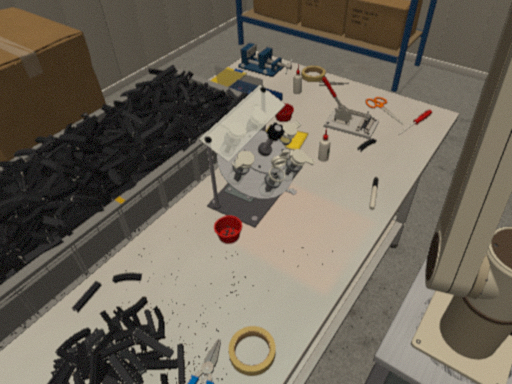

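View pics/top0.png

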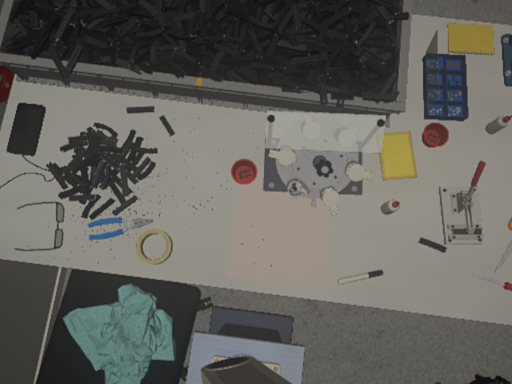

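View pics/wrist0.png

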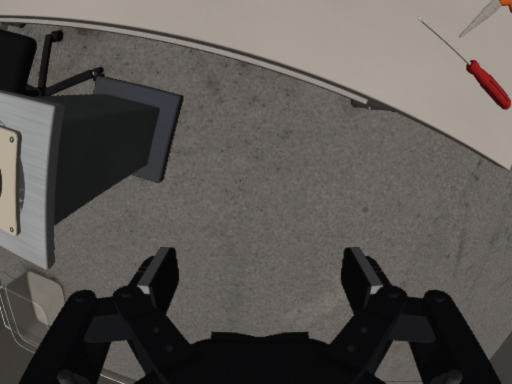

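The scene and top pictures show the carousel (top about (318,165), scene about (262,155)). I see the open tube near (297,187) in top. The red tub is at (244,172) and the oil bottle at (391,206). Next I'll run the networks.

```bash
python3 - <<'E'
from workcell import bot
import cv2,numpy as np
for cam in ("scene","top"):
    im=cv2.imread(f"pics/{cam}0.png")
    for t in ("carousel","pivot","knob_grip","left_open_mouth","left_open_hinge","left_open_tab","empty_mouth","empty_hinge","empty_tab","front_place","cover","oil_bottle","clip_tub"):
        r=bot.spot_point(cam,t)[:3]
        print(cam,t,[(round(d["score"],2),np.round(np.array(d["point"])*[512,384],1).tolist()) for d in r])
    s=im[90:240,190:420] if cam=="top" else im[70:250,170:360]
    cv2.imwrite(f"pics/{cam}0c.png",cv2.resize(s,None,fx=3.3,fy=3.3,interpolation=cv2.INTER_CUBIC))
print(bot.get_obs()["clock"])
E
```

```text
scene carousel [(0.81, [256.1, 183.7])]
scene pivot [(0.61, [256.7, 164.5])]
scene knob_grip [(0.63, [272.2, 130.9]), (0.62, [274.6, 163.2])]
scene left_open_mouth [(0.62, [278.0, 169.1]), (0.22, [274.2, 129.3])]
scene left_open_hinge [(0.67, [275.6, 162.9]), (0.49, [228.1, 235.9])]
scene left_open_tab [(0.64, [280.9, 154.4])]
scene empty_mouth [(0.58, [287.1, 132.3])]
scene empty_hinge [(0.84, [282.2, 129.8])]
scene empty_tab [(0.52, [299.3, 126.6])]
scene front_place [(0.86, [295.4, 160.1]), (0.45, [252.6, 352.6])]
scene cover [(0.81, [242.1, 120.0])]
scene oil_bottle [(0.66, [322.7, 159.9])]
scene clip_tub [(0.81, [229.2, 236.7])]
top carousel [(0.69, [312.7, 163.1])]
top pivot [(0.16, [304.4, 190.3])]
top knob_grip [(0.86, [325.4, 168.3]), (0.64, [311.3, 164.7])]
top left_open_mouth [(0.64, [296.6, 192.1])]
top left_open_hinge [(0.93, [302.0, 184.9])]
top left_open_tab [(0.52, [305.2, 187.9]), (0.36, [355.0, 169.6])]
top empty_mouth [(0.85, [354.2, 170.9])]
top empty_hinge [(0.73, [348.0, 169.3])]
top empty_tab [(0.82, [367.4, 174.3])]
top front_place [(0.65, [319.9, 196.3])]
top cover [(0.87, [324.4, 130.0]), (0.35, [239.7, 176.4])]
top oil_bottle [(0.57, [385.9, 208.3])]
top clip_tub [(0.77, [241.7, 178.5])]
1.45
```

View pics/scene0c.png

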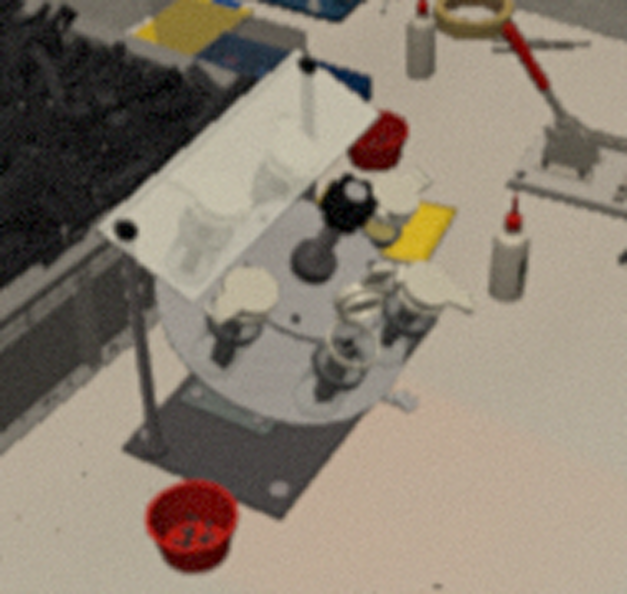

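View pics/top0c.png

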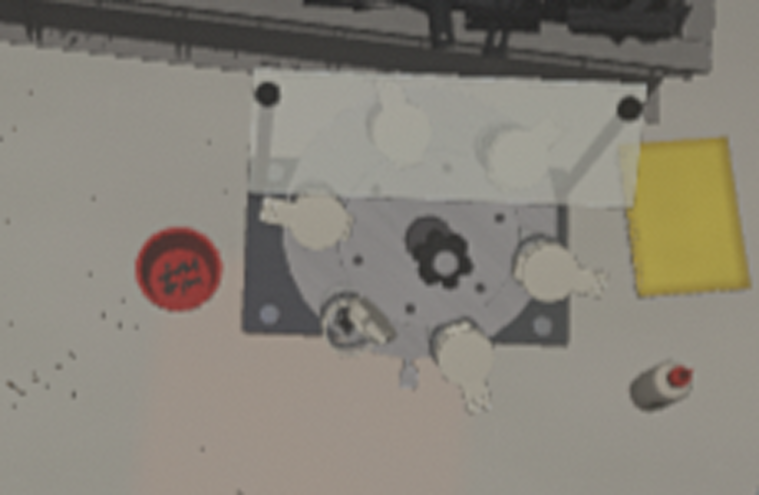

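```bash
cat > h.py <<'E'
import numpy as np
from scipy.optimize import least_squares
from scipy.spatial.transform import Rotation as R
from workcell import bot
CAL={n:bot.calibration(n) for n in ("scene","top")}
def proj(cam,P):
    c=CAL[cam]; K=c["intrinsics"]
    p=R.from_quat(c["attitude"]).inv().apply(np.atleast_2d(P)-c["xyz"])
    return p[:,:2]/p[:,2:]*[K[0,0],K[1,1]]+[K[0,2],K[1,2]]
def wproj(P,pos,quat):
    c=bot.calibration("wrist");K=c["intrinsics"];T=np.linalg.inv(c["tool_from_camera"])
    p=R.from_quat(quat).inv().apply(np.atleast_2d(P)-pos)
    p=p@T[:3,:3].T+T[:3,3]
    r=np.hypot(p[:,0],p[:,1]);th=np.arctan2(r,p[:,2])
    return p[:,:2]/r[:,None]*th[:,None]*K[0,0]+[K[0,2],K[1,2]]
# stand pose (x,y,yaw); frames
LEAN=np.radians(25)
def model(x,y,yaw,tur,capo=1.65):
    S=R.from_euler('z',yaw); o=np.array([x,y,0.])
    A=S*R.from_euler('y',-LEAN)         # z leans to -x
    piv=o+S.apply([0,0,.09])
    C=A*R.from_euler('z',tur)
    def tube(k,cap=0,r=None):
        F=C*R.from_euler('z',k*np.pi/3)
        g=lambda r,a,yy=0: piv+F.apply([-r,yy,a])
        h=g(.071,.105)
        # cap rotates about y of F so that -x goes to +z
        cf=F*R.from_euler('y',cap)
        return dict(mouth=g(.095,.104),hinge=h,tab=h+cf.apply([-.060,0,0]),capF=cf,F=F)
    lo=tube(0,capo); em=tube(2,0)
    d=dict(carousel=o,pivot=piv,A=A,C=C,tube=tube,knob_grip=piv+A.apply([0,0,.158]),
      left_open_mouth=lo["mouth"],left_open_hinge=lo["hinge"],left_open_tab=lo["tab"],
      empty_mouth=em["mouth"],empty_hinge=em["hinge"],empty_tab=em["tab"],
      front_place=piv+A.apply([-.095,0,.104]),cover=piv+A.apply([.0875,0,.1215]))
    return d
E
cat > fit.py <<'E'
from h import *
ob={"scene":dict(carousel=(256.1,183.7),pivot=(256.7,164.5),knob_grip=(272.2,130.9),left_open_mouth=(278,169.1),left_open_hinge=(275.6,162.9),left_open_tab=(280.9,154.4),empty_mouth=(287.1,132.3),empty_hinge=(282.2,129.8),empty_tab=(299.3,126.6),front_place=(295.4,160.1),cover=(242.1,120)),
"top":dict(carousel=(312.7,163.1),knob_grip=(325.4,168.3),left_open_mouth=(296.6,192.1),left_open_hinge=(302,184.9),left_open_tab=(305.2,187.9),empty_mouth=(354.2,170.9),empty_hinge=(348,169.3),empty_tab=(367.4,174.3),front_place=(319.9,196.3),cover=(324.4,130))}
def res(p,full=False):
    m=model(*p); out=[]
    for c in ob:
        for k,v in ob[c].items():
            e=proj(c,m[k])[0]-v; out+=list(e)
            if full: print(c,k,np.round(e,1))
    return np.array(out)
best=min((least_squares(res,[.5,-.13,yw,t],loss="soft_l1",f_scale=2) for t in np.linspace(-1.2,1.2,5) for yw in (-.3,0.3)),key=lambda s:s.cost)
print(best.x,np.degrees(best.x[2:]),best.cost); res(best.x,True)
E
python3 fit.py
```

```text
[ 0.67844143 -0.12684228  0.12423045 -0.74850334] [  7.11788026 -42.88608229] 51.15017277782551
scene carousel [-0.5  2.5]
scene pivot [-2.  -0.2]
scene knob_grip [ 2.6 -0. ]
scene left_open_mouth [-0.8  2.6]
scene left_open_hinge [-0.8  1.2]
scene left_open_tab [ 2.1 -4.9]
scene empty_mouth [ 1.  -2.4]
scene empty_hinge [1.  3.1]
scene empty_tab [-3.7 -1.6]
scene front_place [-0.3  3.2]
scene cover [1.9 0.5]
top carousel [-0.4  1.6]
top knob_grip [-1.  -1.2]
top left_open_mouth [-0.4 -3.2]
top left_open_hinge [ 0.5 -2.3]
top left_open_tab [ 1.  -1.4]
top empty_mouth [1.9 0.3]
top empty_hinge [-0.6  0. ]
top empty_tab [1.9 0. ]
top front_place [0.2 1.9]
top cover [-0.9  0.6]
```

```bash
cat >> h.py <<'E'
def yaw_of(q): 
    v=R.from_quat(q).apply([1,0,0]); return np.degrees(np.arctan2(v[1],v[0]))
def rowto(pos,quat,target,yawt=None):
    s=R.from_quat(quat).inv().apply(np.array(target)-pos)
    t=0 if yawt is None else (yaw_of(quat)-yawt)/120
    return np.round(s,4).tolist()+[round(t,4)]
E
python3 - <<'E'
from h import *
p=[0.67844143,-0.12684228,0.12423045,-0.74850334]
m=model(*p)
for k,v in m.items():
    if isinstance(v,np.ndarray): print(k,np.round(v,3))
for k in range(6): t=m['tube'](k); print(k,np.round(t['mouth'],3),np.round(t['tab'],3))
o=bot.get_obs(); print(yaw_of(o['tool_rot'])); print(rowto(o['eef_pos'],o['tool_rot'],[.58,-.10,.40],-36))
E
```

```text
carousel [ 0.678 -0.127  0.   ]
pivot [ 0.678 -0.127  0.09 ]
knob_grip [ 0.612 -0.135  0.233]
left_open_mouth [ 0.564 -0.076  0.155]
left_open_hinge [ 0.582 -0.09   0.163]
left_open_tab [ 0.56  -0.096  0.219]
empty_mouth [ 0.627 -0.227  0.175]
empty_hinge [ 0.629 -0.203  0.178]
empty_tab [ 0.624 -0.262  0.173]
front_place [ 0.549 -0.143  0.144]
cover [ 0.706 -0.123  0.237]
0 [ 0.564 -0.076  0.155] [ 0.537 -0.055  0.145]
1 [ 0.557 -0.17   0.146] [ 0.527 -0.185  0.132]
2 [ 0.627 -0.227  0.175] [ 0.624 -0.262  0.173]
3 [ 0.705 -0.189  0.214] [ 0.732 -0.21   0.226]
4 [ 0.713 -0.094  0.223] [ 0.742 -0.08   0.238]
5 [ 0.642 -0.038  0.193] [ 0.645 -0.002  0.198]
17.636314096434905
[0.5224, -0.229, -0.1687, np.float64(0.447)]
```

```bash
python3 -m inch '[[0.05,-0.02,-0.06,0.05,1],[0.1,-0.05,-0.12,0.1,1],[0.15,-0.07,-0.169,0.15,1],[0.2,-0.09,-0.169,0.2,1],[0.26,-0.11,-0.169,0.25,1],[0.32,-0.14,-0.169,0.3,1],[0.37,-0.16,-0.169,0.35,1],[0.43,-0.19,-0.169,0.4,1],[0.48,-0.21,-0.169,0.447,1],[0.522,-0.229,-0.169,0.447,1]]'
python3 - <<'E'
from h import *
import cv2
o=bot.get_obs(); print(o['clock'],o['eef_pos'],yaw_of(o['tool_rot']),o['grip_width'])
E
```

```text
clock: 2.7
eef_pos: [0.4703, -0.2544, 0.3999]
tool_rot: [0.965, -0.26, 0.005, -0.027]
ft_force: [-0.5, 0.2, 0.1]
grip_width: 0.0001
2.7 [ 0.47032788 -0.25441511  0.39985911] -30.12392822348031 8.401002092296783e-05
```

```bash
python3 -m inch '[[0,0,0,0,1],[0,0,0,0,1],[0,0,0,0,1]]'
python3 - <<'E'
from h import *
import cv2
o=bot.get_obs(); print(o['clock'],o['eef_pos'],o['tool_rot'],yaw_of(o['tool_rot']),o['grip_width'])
im=bot.camera("wrist"); cv2.imwrite("pics/w1.png",im[:,:,::-1])
np.savez("w1.npz",p=o['eef_pos'],q=o['tool_rot'])
for t in ("knob_grip","left_open_mouth","left_open_hinge","left_open_tab","empty_mouth","empty_hinge","empty_tab","front_place","pivot","cover"):
    r=bot.spot_point("wrist",t)[:2]
    print(t,[(round(d["score"],2),np.round(np.array(d["point"])*[512,384],1).tolist()) for d in r])
E
```

```text
clock: 3.08
eef_pos: [0.4698, -0.2534, 0.4007]
tool_rot: [0.965, -0.259, 0.006, -0.027]
ft_force: [0.5, -0.8, 0.3]
grip_width: -0.0003
3.075 [ 0.46977608 -0.25341566  0.40074871] [ 0.9653622  -0.25945042  0.00607791 -0.026914  ] -30.08310880408922 -0.0002655972470638535
knob_grip [(0.94, [118.2, 120.8])]
left_open_mouth []
left_open_hinge [(0.73, [130.2, 151.0]), (0.67, [172.8, 151.5])]
left_open_tab [(0.66, [124.5, 178.7])]
empty_mouth [(0.92, [189.5, 71.3])]
empty_hinge [(0.98, [172.3, 79.0]), (0.57, [323.7, 183.1])]
empty_tab [(0.59, [214.5, 56.3])]
front_place [(0.97, [173.6, 152.4])]
pivot [(0.29, [171.8, 80.2]), (0.24, [97.9, 161.4])]
cover [(0.68, [77.1, 66.1]), (0.42, [100.6, 285.2])]
```

View pics/w1.png

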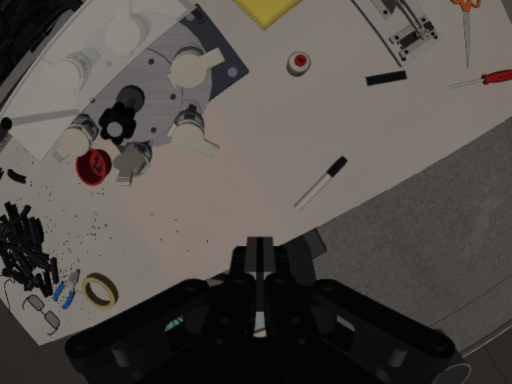

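```bash
cat > fit2.py <<'E'
from h import *
exec(open('fit.py').read().split("def res")[0])
W=[(np.load("w1.npz"),dict(knob_grip=(118.2,120.8),left_open_hinge=(130.2,151),left_open_tab=(124.5,178.7),empty_mouth=(189.5,71.3),empty_hinge=(172.3,79),empty_tab=(214.5,56.3),front_place=(173.6,152.4),cover=(77.1,66.1)))]
def res(p,full=False):
    m=model(*p); out=[]
    for c in ob:
        for k,v in ob[c].items():
            e=proj(c,m[k])[0]-v; out+=list(e)
    for f,d in W:
        for k,v in d.items():
            e=wproj(m[k],f['p'],f['q'])[0]-v; out+=list(e)
            if full: print(k,np.round(e,1))
    return np.array(out)
b=least_squares(res,[0.678,-0.127,.124,-.7485],loss="soft_l1",f_scale=2)
if __name__=="__main__":
    print(b.x,np.degrees(b.x[2:]),b.cost); res(b.x,True)
    o=bot.get_obs(); print(R.from_quat(o['tool_rot']).apply([0,0,1]))
    import cv2
    m=model(*b.x)
    for n,im in (("scene","pics/scene0.png"),("top","pics/top0.png"),("w1","pics/w1.png")):
        I=cv2.imread(im);s=4
        pr=(lambda P:proj(n,P)) if n!="w1" else (lambda P:wproj(P,W[0][0]['p'],W[0][0]['q']))
        c=pr(m["knob_grip"])[0]
        I=cv2.resize(I,None,fx=s,fy=s,interpolation=cv2.INTER_CUBIC)
        def line(P,col): cv2.polylines(I,[np.round((pr(np.array(P))+.5)*s).astype(int)],False,col,1)
        a=np.linspace(0,2*np.pi,40)
        for k in range(6):
            t=m['tube'](k,1.65 if k==0 else 0)
            line([t['mouth']+t['F'].apply([.021*np.cos(x),.021*np.sin(x),0]) for x in a],(0,255,0))
            line([t['hinge']+t['capF'].apply([-.024+.023*np.cos(x),.023*np.sin(x),.005]) for x in a],(0,0,255))
            line([t['hinge']+t['capF'].apply(v) for v in ([-.047,.01,0],[-.07,.01,0],[-.07,-.01,0],[-.047,-.01,0])],(0,0,255))
        line([m['pivot']+m['A'].apply(v) for v in ([.04,.15,.12],[.135,.15,.12],[.135,-.15,.12],[.04,-.15,.12],[.04,.15,.12])],(255,0,0))
        S=R.from_euler('z',b.x[2]); line([m['carousel']+S.apply([x*.085,y*.15,.008]) for x,y in((1,1),(1,-1),(-1,-1),(-1,1),(1,1))],(255,0,255))
        line([m['knob_grip']+m['A'].apply([.022*np.cos(x),.022*np.sin(x),.015]) for x in a],(0,255,255))
        x0,y0=np.clip((c*s).astype(int)-[350,260],0,None)
        cv2.imwrite(f"pics/ov_{n}.png",I[y0:y0+580,x0:x0+760])
E
python3 fit2.py
```

```text
[ 0.67694945 -0.12802278  0.11008043 -0.73559807] [  6.30714433 -42.14666477] 69.62020868973964
knob_grip [-0.6  1.7]
left_open_hinge [0.4 2. ]
left_open_tab [-1.6 -5.2]
empty_mouth [-0.9 -1.4]
empty_hinge [-0.4  0.1]
empty_tab [-0.2  0.5]
front_place [ 0.7 -1.2]
cover [-1.5 -1.4]
[ 0.02517732  0.04908287 -0.99847733]
```

View pics/ov_top.png

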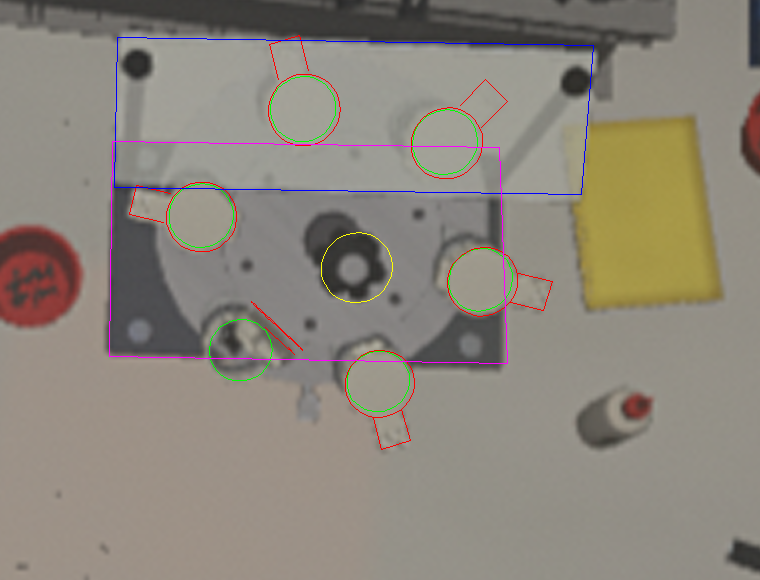

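View pics/ov_w1.png

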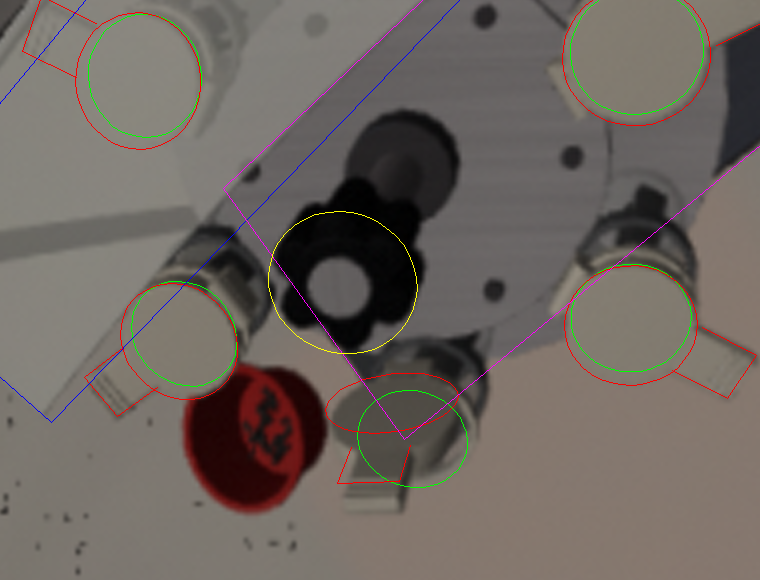

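View pics/ov_scene.png

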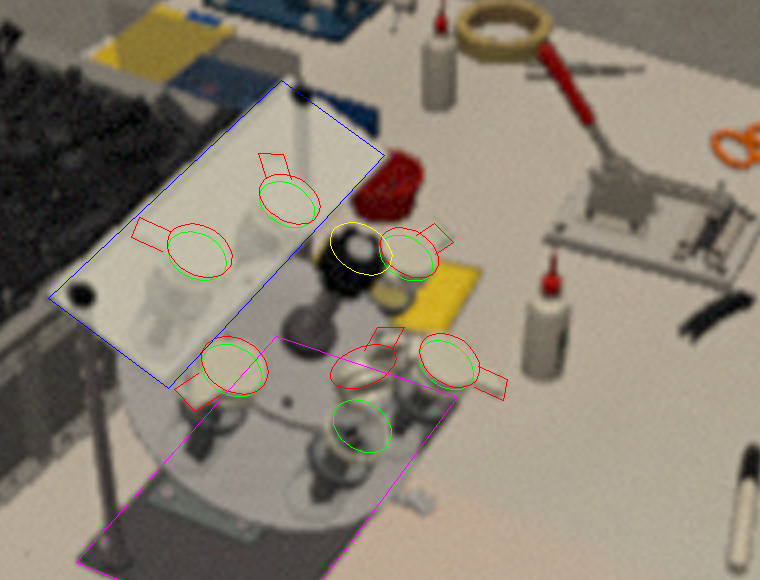

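```bash
python3 - <<'E'
from h import *
import fit2
m=model(*fit2.b.x); print(fit2.b.x)
t=m['tube'](0,1.65); F=t['F']; print('out',F.apply([-1,0,0]), 'hinge',t['hinge'],'tab',t['tab'],'cap normal',t['capF'].apply([0,0,1]))
P=m['pivot']+F.apply([-.041,0,.152]); print('P',P)
Q=P.copy(); Q[2]=.31
o=bot.get_obs(); print(rowto(o['eef_pos'],o['tool_rot'],Q,-36), o['joint_vel'])
# axis pt
for a in (.141,.173): print(a,m['pivot']+m['A'].apply([0,0,a]))
for ang in (95,80,70,60,50,45,40,30): 
    tt=m['tube'](0,np.radians(ang)); print(ang,'tab top face at 50mm',np.round(tt['hinge']+tt['capF'].apply([-.052,0,.005]),3))
E
```

```text
[ 0.67694945 -0.12802278  0.11008043 -0.73559807]
out [-0.74161443  0.59314841 -0.31334167] hinge [ 0.5801885  -0.0907842   0.16291506] tab [ 0.55858453 -0.09637698  0.21861056] cap normal [ 0.77252503 -0.58761547  0.24065148]
P [ 0.5826941  -0.11076077  0.21491178]
[0.026, -0.1749, 0.1, np.float64(0.0492)] [ 0.00249835  0.0019727  -0.0010326  -0.00105694  0.00068552  0.00103323]
0.141 [ 0.61772095 -0.13456915  0.2177894 ]
0.173 [ 0.60427903 -0.13605485  0.24679125]
95 tab top face at 50mm [ 0.566 -0.099  0.212]
80 tab top face at 50mm [ 0.555 -0.091  0.209]
70 tab top face at 50mm [ 0.549 -0.085  0.205]
60 tab top face at 50mm [ 0.544 -0.08   0.199]
50 tab top face at 50mm [ 0.54  -0.075  0.193]
45 tab top face at 50mm [ 0.539 -0.073  0.189]
40 tab top face at 50mm [ 0.537 -0.071  0.185]
30 tab top face at 50mm [ 0.536 -0.067  0.177]
```

```bash
python3 -m inch '[[0.006,-0.04,0,0.02,1],[0.013,-0.08,0.01,0.03,1],[0.018,-0.12,0.03,0.049,1],[0.023,-0.15,0.05,0.049,1],[0.026,-0.175,0.08,0.049,1],[0.026,-0.175,0.1,0.049,1],[0.026,-0.175,0.1,0.049,1]]'
python3 - <<'E'
from h import *
import fit2
m=model(*fit2.b.x)
o=bot.get_obs(); print(o['clock'],o['eef_pos'],yaw_of(o['tool_rot']),R.from_quat(o['tool_rot']).apply([0,0,1]),rowto(o['eef_pos'],o['tool_rot'],[.581,-.110,.215],-36))
E
```

```text
clock: 4.5
eef_pos: [0.495, -0.2551, 0.3277]
tool_rot: [0.963, -0.263, 0.007, -0.052]
ft_force: [-0.6, 0.3, 0.5]
grip_width: -0.0
4.5 [ 0.49496613 -0.25513555  0.32769903] -30.466148657432743 [ 0.04166339  0.09627594 -0.99448233] [0.002, -0.1561, 0.1296, np.float64(0.0461)]
```

```bash
python3 - <<'E'
from workcell import bot
import numpy as np
o=bot.get_obs(); print(np.round(o['joint_pos'],3),np.round(o['joint_vel'],3),np.round(o['tau'],1),o['ft_force'])
E
```

```text
[-0.533  0.353  0.403  1.633  0.104  3.141] [ 0.008 -0.007 -0.211 -0.218  0.002 -0.001] [ -0.  -43.   26.    0.3   0.3   0. ] [-0.6442364   0.2575451   0.52946792]
```

```bash
python3 -m inch '[[0,0,-0.02,-0.08,1],[0,0,-0.03,-0.16,1],[0,0,-0.04,-0.24,1],[0,0,-0.04,-0.32,1],[0,0,-0.04,-0.4,1],[0,0,-0.04,-0.48,1],[0,0,-0.04,-0.56,1],[0,0,-0.04,-0.64,1],[0,0,-0.04,-0.72,1]]'
python3 - <<'E'
from h import *
o=bot.get_obs(); print(np.round(o['joint_pos'],3),np.round(o['joint_vel'],3)); print(o['clock'],o['eef_pos'],yaw_of(o['tool_rot']),R.from_quat(o['tool_rot']).apply([0,0,1]),rowto(o['eef_pos'],o['tool_rot'],[.578,-.108,.31],144))
E
```

```text
clock: 5.62
eef_pos: [0.4938, -0.259, 0.3689]
tool_rot: [0.881, 0.471, 0.042, -0.032]
ft_force: [-0.8, -0.7, 0.5]
grip_width: -0.0
[-0.54   0.366  0.527  1.744  0.104  1.62 ] [ 0.000e+00  1.000e-03  1.000e-03 -2.000e-03  2.000e-03 -1.326e+00]
5.625 [ 0.49377129 -0.25895635  0.3688765 ] 56.19273771177238 [ 0.04340405  0.09535872 -0.99449626] [0.1653, -0.0127, 0.0766, np.float64(-0.7317)]
```

```bash
python3 -m inch '[[0.03,0,0,-0.08,1],[0.06,0,0,-0.16,1],[0.09,-0.005,0,-0.24,1],[0.11,-0.008,0,-0.32,1],[0.13,-0.01,0.01,-0.4,1],[0.15,-0.012,0.02,-0.48,1],[0.165,-0.013,0.04,-0.56,1],[0.165,-0.013,0.05,-0.64,1],[0.165,-0.013,0.05,-0.73,1],[0.165,-0.013,0.05,-0.73,1]]'
cat > look.py <<'E'
from h import *
import cv2,sys
def look(name,names):
    o=bot.get_obs(); im=bot.camera("wrist"); cv2.imwrite(f"pics/{name}.png",im[:,:,::-1])
    np.savez(name+".npz",p=o['eef_pos'],q=o['tool_rot'])
    print(o['clock'],np.round(o['eef_pos'],4),yaw_of(o['tool_rot']),np.round(R.from_quat(o['tool_rot']).apply([0,0,1]),3),np.round(o['joint_pos'],2),np.round(o['ft_force'],1))
    for t in names:
        r=bot.spot_point("wrist",t)[:2]
        print(t,[(round(d["score"],2),np.round(np.array(d["point"])*[512,384],1).tolist()) for d in r])
    return o
def draw(src,dst,p,pr,capo=1.65,center=None,s=3,half=(380,280),caps={}):
    m=model(*p); I=cv2.imread(src)
    I=cv2.resize(I,None,fx=s,fy=s,interpolation=cv2.INTER_CUBIC)
    def line(P,col): cv2.polylines(I,[np.round((pr(np.array(P))+.5)*s).astype(int)],False,col,1)
    a=np.linspace(0,2*np.pi,40)
    for k in range(6):
        t=m['tube'](k,capo if k==0 else caps.get(k,0))
        line([t['mouth']+t['F'].apply([.021*np.cos(x),.021*np.sin(x),0]) for x in a],(0,255,0))
        line([t['hinge']+t['capF'].apply([-.024+.023*np.cos(x),.023*np.sin(x),.005]) for x in a],(0,0,255))
        line([t['hinge']+t['capF'].apply(v) for v in ([-.047,.01,0],[-.07,.01,0],[-.07,-.01,0],[-.047,-.01,0])],(0,0,255))
    line([m['pivot']+m['A'].apply(v) for v in ([.04,.15,.12],[.135,.15,.12],[.135,-.15,.12],[.04,-.15,.12],[.04,.15,.12])],(255,0,0))
    S=R.from_euler('z',p[2]); line([m['carousel']+S.apply([x*.085,y*.15,.008]) for x,y in((1,1),(1,-1),(-1,-1),(-1,1),(1,1))],(255,0,255))
    line([m['knob_grip']+m['A'].apply([.022*np.cos(x),.022*np.sin(x),.015]) for x in a],(0,255,255))
    c=pr(m["knob_grip"] if center is None else np.array(center))[0]
    x0,y0=np.clip((c*s).astype(int)-half,0,None)
    x0=min(x0,512*s-2*half[0]) if 512*s>2*half[0] else 0; y0=min(y0,max(0,384*s-2*half[1]))
    cv2.imwrite(dst,I[y0:y0+2*half[1],x0:x0+2*half[0]])
E
python3 - <<'E'
from look import *
look("w2",("knob_grip","left_open_mouth","left_open_hinge","left_open_tab","empty_mouth","empty_hinge","empty_tab","front_place","cover"))
W=np.load("w2.npz")
draw("pics/w2.png","pics/ov_w2.png",[0.67694945,-0.12802278,0.11008043,-0.73559807],lambda P:wproj(P,W['p'],W['q']),s=1.5,half=(380,280))
E
```

```text
clock: 6.88
eef_pos: [0.5772, -0.1109, 0.3363]
tool_rot: [0.313, 0.948, 0.052, 0.005]
ft_force: [0.5, 0.9, -0.7]
grip_width: 0.0
6.875 [ 0.5772 -0.1109  0.3363] 143.4817588329087 [ 0.043  0.095 -0.995] [-0.24  0.4   0.49  1.64  0.1   0.4 ] [ 0.5  0.9 -0.7]
knob_grip [(0.74, [249.4, 236.5]), (0.38, [265.2, 204.4])]
left_open_mouth [(0.89, [262.9, 145.4])]
left_open_hinge [(0.73, [259.4, 165.1])]
left_open_tab [(0.69, [246.6, 156.8])]
empty_mouth [(0.62, [191.5, 271.1])]
empty_hinge [(0.81, [207.5, 260.0])]
empty_tab [(0.71, [167.1, 282.7])]
front_place [(0.77, [206.6, 168.3])]
cover [(0.64, [310.8, 296.5]), (0.22, [205.0, 261.9])]Traceback (most recent call last):
  File "<stdin>", line 4, in <module>
  File "look.py", line 27, in draw
    cv2.imwrite(dst,I[y0:y0+2*half[1],x0:x0+2*half[0]])
                    ~^^^^^^^^^^^^^^^^^^^^^^^^^^^^^^^^^
TypeError: slice indices must be integers or None or have an __index__ method
```

```bash
sed -i 's/cv2.imwrite(dst,I\[y0/x0=int(x0);y0=int(y0);cv2.imwrite(dst,I[y0/' look.py
cat > fit3.py <<'E'
from look import *
exec(open('fit2.py').read().split("def res")[0].replace("from h import *",""))
W.append((np.load("w2.npz"),dict(knob_grip=(249.4,236.5),left_open_mouth=(262.9,145.4),left_open_hinge=(259.4,165.1),left_open_tab=(246.6,156.8),empty_mouth=(191.5,271.1),empty_hinge=(207.5,260),empty_tab=(167.1,282.7),front_place=(206.6,168.3),cover=(310.8,296.5))))
def res(p,full=False):
    m=model(*p); out=[]
    for c in ob:
        for k,v in ob[c].items():
            e=proj(c,m[k])[0]-v; out+=list(e)
    for f,d in W:
        for k,v in d.items():
            e=wproj(m[k],f['p'],f['q'])[0]-v; out+=list(e*.7)
            if full: print(k,np.round(e,1))
    return np.array(out)
b=least_squares(res,[0.678,-0.127,.124,-.7485],loss="soft_l1",f_scale=2)
if __name__=="__main__":
    print(b.x,np.degrees(b.x[2:]),b.cost); res(b.x,True)
    w=W[1][0]
    draw("pics/w2.png","pics/ov_w2.png",b.x,lambda P:wproj(P,w['p'],w['q']),s=2.5,half=(380,280))
E
python3 fit3.py
```

```text
Traceback (most recent call last):
  File "fit3.py", line 2, in <module>
    exec(open('fit2.py').read().split("def res")[0].replace("from h import *",""))
    ~~~~^^^^^^^^^^^^^^^^^^^^^^^^^^^^^^^^^^^^^^^^^^^^^^^^^^^^^^^^^^^^^^^^^^^^^^^^^^
SyntaxError: unterminated string literal (detected at line 2)
```

```bash
python3 - <<'E'
a=open('fit3.py').read().split('\n')
f1=open('fit.py').read().split("def res")[0].replace("from h import *","")
wl=[l for l in open('fit2.py').read().split('\n') if l.startswith("W=[")][0]
a[1]=f1+wl
open('fit3.py','w').write('\n'.join(a))
E
python3 fit3.py
```

```text
[ 0.67607236 -0.12759517  0.09717132 -0.72216708] [  5.56750638 -41.37712589] 76.92209674554957
knob_grip [-1.   1.6]
left_open_hinge [0.3 1.6]
left_open_tab [-1.9 -5.5]
empty_mouth [-1.2 -1.8]
empty_hinge [-0.7 -0.3]
empty_tab [-0.4  0.1]
front_place [-0.1 -1.1]
cover [-1.3 -2.3]
knob_grip [-0.4  0.3]
left_open_mouth [-2.9 -0.2]
left_open_hinge [0.4 1.4]
left_open_tab [0.7 6.8]
empty_mouth [ 0.  -1.6]
empty_hinge [-0.2  0.9]
empty_tab [ 1.6 -1. ]
front_place [-0.3 -0.3]
cover [ 1.  -0.6]
```

View pics/ov_w2.png

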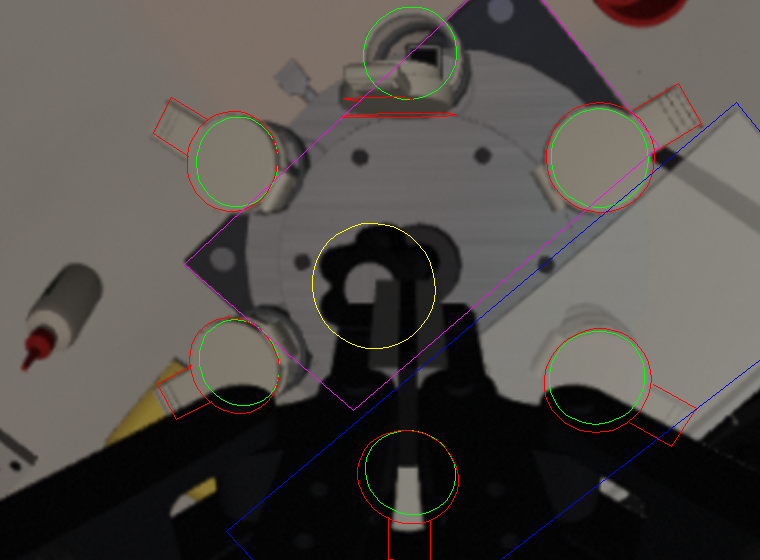

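```bash
cat > fit4.py <<'E'
from fit3 import *
b=least_squares(res,list(b.x)+[1.5],loss="soft_l1",f_scale=2)
if __name__=="__main__":
    print(b.x,np.degrees(b.x[2:]),b.cost); res(b.x,True)
    w=W[1][0]
    draw("pics/w2.png","pics/ov_w2b.png",b.x[:4],lambda P:wproj(P,w['p'],w['q']),capo=b.x[4],s=2.5,half=(380,280))
    m=model(*b.x); t=m['tube'](0,b.x[4]); print('hinge',t['hinge'],'tab',t['tab'])
    print('inner face 52', t['hinge']+t['capF'].apply([-.052,0,.005]),'tip',t['hinge']+t['capF'].apply([-.070,0,.005]))
    P=m['pivot']+t['F'].apply([-.041,0,.152]); print(P,t['F'].apply([-1,0,0]))
    for a in (.141,.158,.173): print(a,m['pivot']+m['A'].apply([0,0,a]))
E
python3 fit4.py
```

```text
[ 0.67665866 -0.12785156  0.10125354 -0.73010349  1.53119596] [  5.80140063 -41.83184862  87.73106601] 64.02428087414116
knob_grip [-0.9  0.9]
left_open_hinge [0.1 1.1]
left_open_tab [-1.3 -1.3]
empty_mouth [-1.  -2.2]
empty_hinge [-0.5 -0.7]
empty_tab [-0.2 -0.1]
front_place [ 0.1 -1.7]
cover [-1.4 -2.7]
knob_grip [-0.5  1.1]
left_open_mouth [-2.6  0.4]
left_open_hinge [0.7 2.1]
left_open_tab [ 0.9 -0.2]
empty_mouth [-0.  -1.4]
empty_hinge [-0.2  1.2]
empty_tab [ 1.5 -0.9]
front_place [-0.5  0.6]
cover [ 1.1 -0.2]
hinge [ 0.58002416 -0.09007272  0.16280476] tab [ 0.5530607  -0.09121981  0.2163926 ]
inner face 52 [ 0.56026596 -0.09404935  0.2110002 ] tip [ 0.55217692 -0.09439348  0.22707655]
[ 0.58244038 -0.10993864  0.21484808] [-0.7392515   0.59527159 -0.31489514]
0.141 [ 0.61737468 -0.13387487  0.2177894 ]
0.158 [ 0.61022697 -0.13460109  0.23319663]
0.173 [ 0.60392016 -0.13524186  0.24679125]
```

View pics/ov_w2b.png

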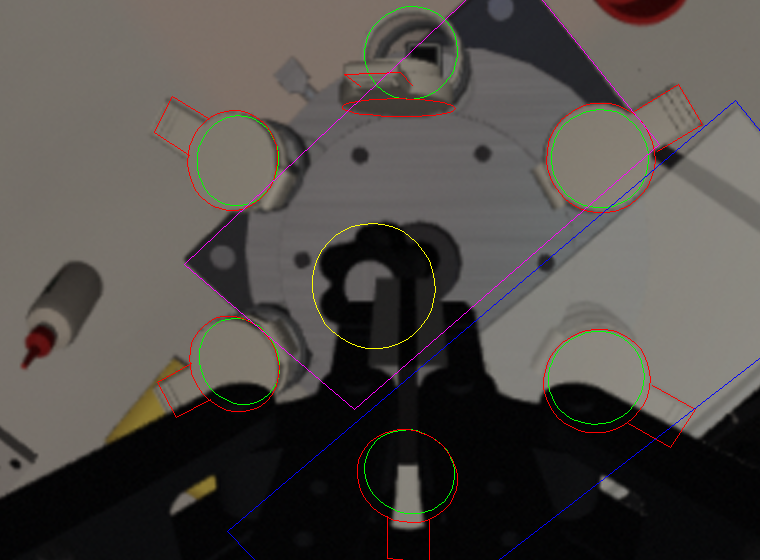

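```bash
python3 - <<'E'
from h import *
o=bot.get_obs(); p,q=o['eef_pos'],o['tool_rot']
for t in ([.577,-.106,.27],[.577,-.106,.205],[.5612,-.0938,.203],[.545,-.082,.195],[.5335,-.0725,.185]): print(rowto(p,q,t,144))
E
```

```text
[0.0018, -0.003, 0.0669, np.float64(-0.0035)]
[0.0004, -0.0097, 0.1315, np.float64(-0.0035)]
[0.0203, -0.0095, 0.134, np.float64(-0.0035)]
[0.0402, -0.0105, 0.1424, np.float64(-0.0035)]
[0.0548, -0.0107, 0.1527, np.float64(-0.0035)]
```

```bash
python3 -m inch '[[0.002,-0.002,0.04,0,1],[0.002,-0.004,0.08,0,1],[0.001,-0.008,0.11,0,1],[0,-0.01,0.131,0,1],[0,-0.01,0.131,0,1]]'
python3 - <<'E'
from h import *
o=bot.get_obs(); p,q=o['eef_pos'],o['tool_rot'];print(p,o['clock'],o['ft_force'])
E
```

```text
clock: 8.0
eef_pos: [0.5757, -0.1062, 0.2035]
tool_rot: [0.313, 0.948, 0.052, 0.004]
ft_force: [0.7, 0.3, 0.8]
grip_width: 0.0003
[ 0.57574938 -0.10615768  0.20346278] 8.0 [0.7331026  0.3331685  0.83974507]
```

```bash
python3 -m inch '[[0.01,0,0,0,1],[0.02,0,0.002,0,1],[0.03,0,0.006,0,1],[0.04,0,0.011,0,1],[0.048,0,0.016,0,1],[0.055,0,0.02,0,1],[0.055,0,0.02,0,1]]'
python3 - <<'E'
from look import *
look("w3",("left_open_mouth","left_open_tab"))
E
```

```text
clock: 8.88
eef_pos: [0.5324, -0.0712, 0.186]
tool_rot: [0.312, 0.949, 0.052, 0.005]
ft_force: [1.4, -0.5, -0.3]
grip_width: 0.0002
8.875 [ 0.5324 -0.0712  0.186 ] 143.6419176600383 [ 0.041  0.096 -0.995] [-0.19  0.32 -0.01  1.22  0.1   0.45] [ 1.4 -0.5 -0.3]
left_open_mouth []
left_open_tab [(0.64, [265.8, 228.1])]
```

View pics/w3.png

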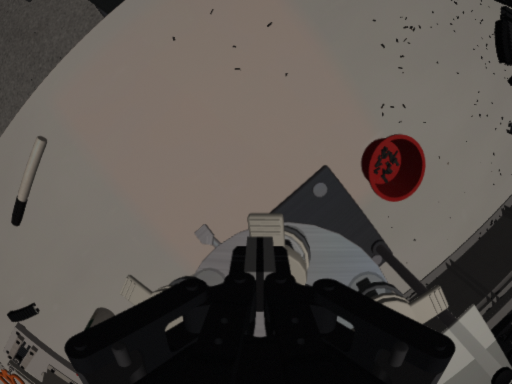

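```bash
python3 - <<'E'
from fit4 import *
m=model(*b.x[:4],0); t=m['tube'](0,0); print('mouth',t['mouth'],'tab',t['tab'])
P=t['hinge']+t['capF'].apply([-.034,0,.005]); print(P)
o=bot.get_obs(); p,q=o['eef_pos'],o['tool_rot']
for dz in (.02,.005,0,-.004): print(rowto(p,q,P+[0,0,dz]))
E
```

```text
mouth [ 0.56270246 -0.07574356  0.15434094] tab [ 0.53566893 -0.05435653  0.14391101]
[ 0.55278722 -0.07004716  0.15662983]
[-0.0145, 0.0117, 0.011, 0]
[-0.0148, 0.0102, 0.0259, 0]
[-0.0149, 0.0097, 0.0308, 0]
[-0.015, 0.0093, 0.0348, 0]
```

```bash
python3 -m inch '[[-0.0145,0.011,0,0,1],[-0.0145,0.011,0.012,0,1],[-0.015,0.01,0.02,0,1],[-0.015,0.01,0.025,0,1],[-0.015,0.01,0.027,0,1],[-0.015,0.01,0.029,0,1]]'; python3 -m inch '[[0,0,0.003,0,1],[0,0,0.003,0,1]]'
```

```text
clock: 9.78
eef_pos: [0.5524, -0.0701, 0.1591]
tool_rot: [0.312, 0.948, 0.052, 0.006]
ft_force: [-4.0, 0.2, 9.2]
grip_width: 0.0001
clock: 10.02
eef_pos: [0.5527, -0.07, 0.1587]
tool_rot: [0.313, 0.948, 0.052, 0.007]
ft_force: [-8.5, -0.4, 14.8]
grip_width: -0.0003
```

```bash
python3 -m inch '[[0,0,-0.04,-0.05,1],[0,0,-0.08,-0.13,1],[0,0,-0.12,-0.21,1],[0,0,-0.12,-0.29,1],[0,0,-0.12,-0.35,1],[0,0,-0.12,-0.35,1]]'
cat > push.py <<'E'
from fit4 import *
PX=b.x[:4].copy()
def wp(th,r=.108,dz=-.012,tur=None):
    m=model(*PX); F=m['A']*R.from_euler('z',np.radians(th))
    return m['pivot']+F.apply([-r,0,.104])+[0,0,dz], np.degrees(PX[2])+180+th
E
python3 - <<'E'
from push import *
im=bot.camera("scene"); cv2.imwrite("pics/s1.png",cv2.resize(im[70:250,170:360,::-1],None,fx=3.3,fy=3.3))
o=look("w4",())
p,q=o['eef_pos'],o['tool_rot']
P,y=wp(48.5); print(P,y)
print(rowto(p,q,P+[0,0,.09],y),rowto(p,q,P,y))
E
```

```text
clock: 10.78
eef_pos: [0.548, -0.0813, 0.2753]
tool_rot: [-0.048, 0.997, 0.047, 0.025]
ft_force: [0.3, -0.8, -0.8]
grip_width: 0.0002
10.825 [ 0.5479 -0.0812  0.2751] -174.71809822275938 [ 0.044  0.095 -0.994] [-0.2   0.32  0.22  1.45  0.1  -0.3 ] [0.1 0.5 0.2]
[ 0.57643181 -0.2192935   0.14201219] 234.2893888522707
[-0.0134, -0.1435, 0.031, np.float64(-3.4084)] [-0.0086, -0.1517, 0.1205, np.float64(-3.4084)]
```

View pics/s1.png

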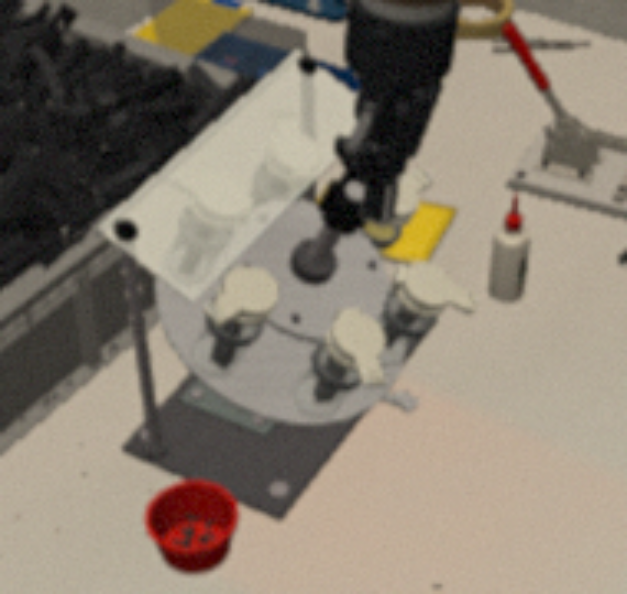

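View pics/w4.png

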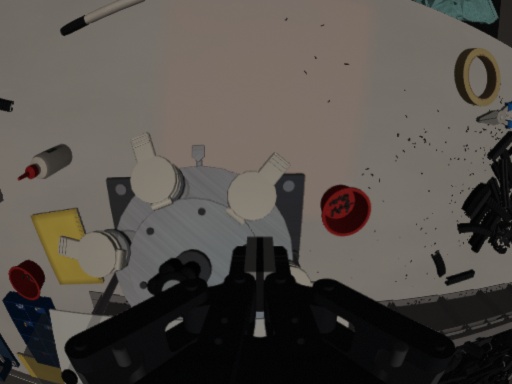

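```bash
python3 -m inch '[[-0.004,-0.05,0,-0.06,1],[-0.009,-0.1,0.01,-0.12,1],[-0.0134,-0.1435,0.03,-0.165,1],[-0.0125,-0.145,0.05,-0.165,1],[-0.011,-0.148,0.08,-0.165,1],[-0.01,-0.15,0.105,-0.165,1],[-0.0086,-0.1517,0.12,-0.165,1],[-0.0086,-0.1517,0.12,-0.165,1]]'
python3 - <<'E'
from push import *
o=look("w5",())
p,q=o['eef_pos'],o['tool_rot']
for th in (48.5,40,30,20,10,0,-10,-20,-30,-36):
    P,y=wp(th); print(th,rowto(p,q,P)[:3],round(y,1),np.round(P,3))
E
```

```text
clock: 11.88
eef_pos: [0.5758, -0.219, 0.1411]
tool_rot: [-0.219, 0.974, 0.043, 0.031]
ft_force: [-0.6, -0.4, 0.2]
grip_width: 0.0
11.875 [ 0.5758 -0.219   0.1411] -154.86007270870346 [ 0.041  0.096 -0.995] [-0.42  0.52  0.17  1.23  0.1  -0.86] [-0.6 -0.4  0.2]
48.5 [-0.0005, -0.0005, -0.0009] 234.3 [ 0.576 -0.219  0.142]
40 [0.0056, 0.0134, 0.0043] 225.8 [ 0.565 -0.209  0.137]
30 [0.0101, 0.0308, 0.0098] 215.8 [ 0.554 -0.195  0.133]
20 [0.0115, 0.049, 0.0143] 205.8 [ 0.545 -0.178  0.129]
10 [0.0098, 0.0675, 0.0178] 195.8 [ 0.539 -0.161  0.127]
0 [0.005, 0.0855, 0.0201] 185.8 [ 0.535 -0.142  0.127]
-10 [-0.0026, 0.1027, 0.0212] 175.8 [ 0.535 -0.123  0.127]
-20 [-0.0129, 0.1184, 0.0211] 165.8 [ 0.538 -0.105  0.129]
-30 [-0.0256, 0.1323, 0.0197] 155.8 [ 0.543 -0.087  0.133]
-36 [-0.0342, 0.1395, 0.0182] 149.8 [ 0.548 -0.077  0.135]
```

View pics/w5.png

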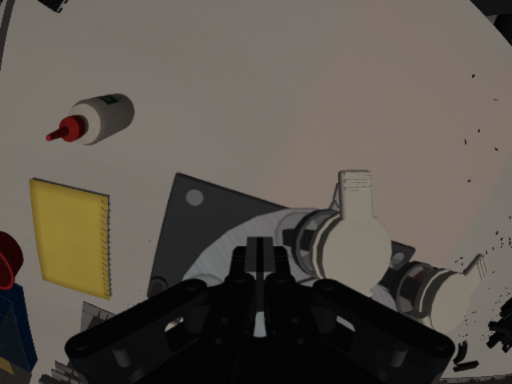

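```bash
python3 -m inch '[[0.0056,0.0134,0.0043,0,1],[0.0085,0.022,0.007,0,1],[0.0101,0.031,0.0098,0,1],[0.0112,0.04,0.012,0,1],[0.0115,0.049,0.0143,0,1],[0.011,0.058,0.0162,0.04,1],[0.0098,0.0675,0.0178,0.08,1],[0.0078,0.0765,0.019,0.12,1],[0.005,0.0855,0.02,0.16,1],[0.0015,0.094,0.0208,0.2,1]]'
python3 - <<'E'
from push import *
o=look("w6",("empty_mouth","empty_tab","empty_hinge","front_place"))
p,q=o['eef_pos'],o['tool_rot']
for th in (-5,-10,-15,-20,-25,-30,-34,-37):
    P,y=wp(th); print(th,rowto(p,q,P)[:3],round(y,1),np.round(P,3))
E
```

```text
clock: 13.18
eef_pos: [0.5346, -0.1326, 0.1275]
tool_rot: [-0.01, 0.999, 0.048, 0.021]
ft_force: [-0.1, -1.2, 2.2]
grip_width: -0.0003
13.175 [ 0.5346 -0.1326  0.1275] -178.93928536604892 [ 0.041  0.096 -0.995] [-0.3   0.4  -0.06  1.1   0.1  -0.32] [-0.1 -1.2  2.2]
empty_mouth []
empty_tab [(0.71, [104.0, 275.9])]
empty_hinge [(0.43, [41.7, 218.8])]
front_place []
-5 [-0.0002, -0.0003, 0.0007] 180.8 [ 0.535 -0.133  0.127]
-10 [-0.0006, 0.0092, 0.0011] 175.8 [ 0.535 -0.123  0.127]
-15 [-0.0017, 0.0185, 0.0011] 170.8 [ 0.536 -0.114  0.128]
-20 [-0.0036, 0.0277, 0.0009] 165.8 [ 0.538 -0.105  0.129]
-25 [-0.0062, 0.0368, 0.0003] 160.8 [ 0.54  -0.096  0.131]
-30 [-0.0095, 0.0456, -0.0005] 155.8 [ 0.543 -0.087  0.133]
-34 [-0.0126, 0.0523, -0.0015] 151.8 [ 0.546 -0.08   0.134]
-37 [-0.0153, 0.0573, -0.0023] 148.8 [ 0.548 -0.076  0.136]
```

View pics/w6.png

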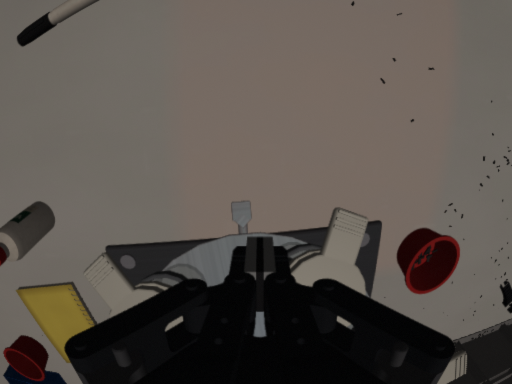

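```bash
python3 -m inch '[[-0.0006,0.0092,0.0011,0.04,1],[-0.0017,0.0185,0.0011,0.08,1],[-0.0036,0.0277,0.0009,0.12,1],[-0.0062,0.0368,0.0003,0.16,1],[-0.0085,0.043,0,0.2,1],[-0.0095,0.0456,-0.0005,0.24,1],[-0.0126,0.0523,-0.0015,0.24,1],[-0.0126,0.0523,-0.0015,0.24,1]]'
python3 - <<'E'
from push import *
o=look("w7",("empty_mouth","empty_tab","empty_hinge","front_place"))
im=bot.camera("top"); cv2.imwrite("pics/t2.png",im[:,:,::-1])
draw("pics/t2.png","pics/ov_t2.png",[*PX[:3],-2*np.pi/3],lambda P:proj("top",P),capo=0,s=4)
draw("pics/w7.png","pics/ov_w7.png",[*PX[:3],-2*np.pi/3],lambda P:wproj(P,o['eef_pos'],o['tool_rot']),capo=0,s=2)
E
```

```text
clock: 14.42
eef_pos: [0.5474, -0.0807, 0.135]
tool_rot: [0.236, 0.97, 0.052, 0.01]
ft_force: [-0.1, 1.0, 0.6]
grip_width: 0.0001
14.425 [ 0.5474 -0.0807  0.135 ] 152.66918586560993 [ 0.044  0.096 -0.994] [-0.2   0.39 -0.06  1.11  0.1   0.28] [-0.1  1.   0.6]
empty_mouth [(0.62, [161.8, 307.0])]
empty_tab [(0.69, [123.0, 257.9]), (0.32, [399.0, 176.1])]
empty_hinge []
front_place [(0.78, [167.6, 301.9])]
```

View pics/ov_w7.png

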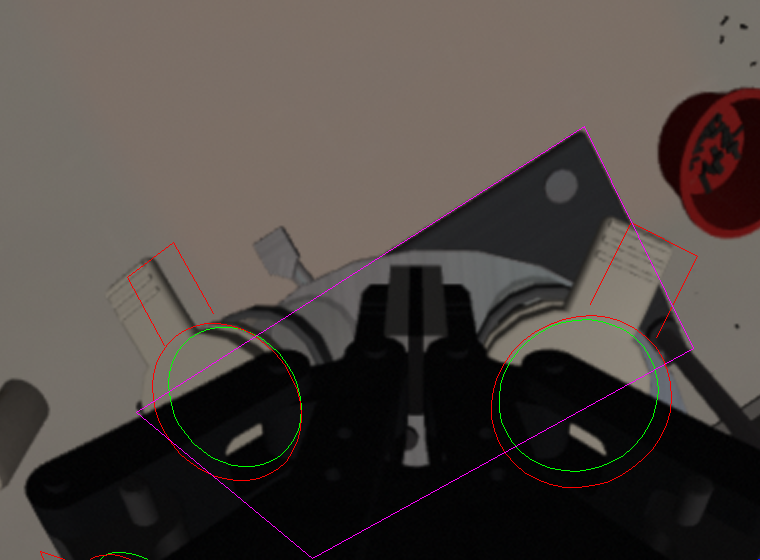

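View pics/ov_t2.png

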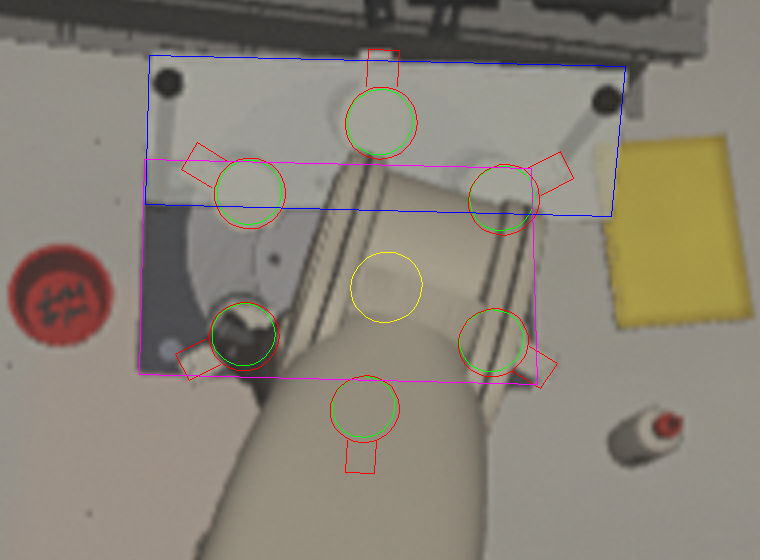

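```bash
cat > tur.py <<'E'
from push import *
def turfit(w,pts,cam=None):
    f=lambda t: np.concatenate([ (wproj(model(*PX[:3],t[0],0)[k],w['p'],w['q'])[0] if cam is None else proj(cam,model(*PX[:3],t[0],0)[k])[0])-v for k,v in pts.items()])
    s=least_squares(f,[-1.9],loss="soft_l1",f_scale=2); return np.degrees(s.x[0]),np.round(s.fun,1)
E
python3 - <<'E'
from tur import *
w=np.load("w7.npz"); print(turfit(w,dict(empty_tab=(123,257.9))))
# tab tip centres read by eye: empty tip (132,272)/2, b tip (640,232)/2 plus crop offset
p,q=w['p'],w['q']
for th in (-34,-37,-40,-43,-45,-47):
    P,y=wp(th); print(th,rowto(p,q,P)[:3],round(y,1))
E
```

```text
(np.float64(-115.49591787687234), array([-0.2, -0.3]))
-34 [0.0013, -0.0004, 0.0005] 151.8
-37 [0.0013, 0.0052, -0.0003] 148.8
-40 [0.0011, 0.0107, -0.0012] 145.8
-43 [0.0006, 0.0163, -0.0022] 142.8
-45 [0.0001, 0.0199, -0.0029] 140.8
-47 [-0.0005, 0.0236, -0.0037] 138.8
```

```bash
python3 -m inch '[[0,0.004,-0.0005,0,1],[0,0.007,-0.001,0,1],[0,0.007,-0.001,0,1],[0,0.007,-0.001,0,1]]'
python3 - <<'E'
from tur import *
o=look("w8",("empty_mouth","empty_tab","empty_hinge","front_place","left_open_tab"))
draw("pics/w8.png","pics/ov_w8.png",[*PX[:3],-2*np.pi/3],lambda P:wproj(P,o['eef_pos'],o['tool_rot']),capo=0,s=2)
E
```

```text
clock: 15.22
eef_pos: [0.5502, -0.0749, 0.1366]
tool_rot: [0.237, 0.97, 0.052, 0.01]
ft_force: [-0.0, -0.2, -0.0]
grip_width: 0.0002
15.225 [ 0.5502 -0.0749  0.1366] 152.56851652880783 [ 0.044  0.095 -0.994] [-0.19  0.39 -0.05  1.11  0.1   0.29] [-0.  -0.2 -0. ]
empty_mouth [(0.88, [157.5, 300.6])]
empty_tab [(0.95, [124.0, 248.4]), (0.25, [176.8, 337.3])]
empty_hinge [(0.65, [178.2, 336.2])]
front_place [(0.97, [158.3, 299.1])]
left_open_tab []
```

View pics/ov_w8.png

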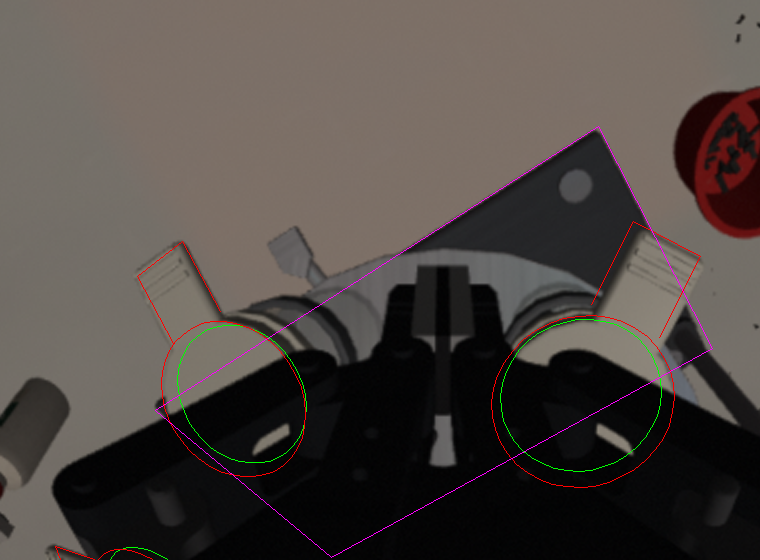

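```bash
cat > tab.py <<'E'
from push import *
m2=model(*PX[:3],-2*np.pi/3,0)
def tcp(phi,q,rad=.062,off=.015):
    t=m2['tube'](2,np.radians(phi)); return t['hinge']+t['capF'].apply([-rad,0,0])+R.from_quat(q).apply([0,0,off])
E
python3 - <<'E'
from tab import *
o=bot.get_obs(); p,q=o['eef_pos'],o['tool_rot']
T=tcp(0,q); print(T, m2['empty_tab'],m2['empty_hinge'])
print(rowto(p,q,T+[0,0,.08],185.8-360), rowto(p,q,T+[-.02,0,.08],None))
E
```

```text
[ 0.51321076 -0.14308269  0.1140366 ] [ 0.51436148 -0.14432889  0.12979933] [ 0.56846206 -0.13883843  0.15515642]
[0.0017, -0.0709, -0.0653, np.float64(2.7229)] [0.0194, -0.0801, -0.0661, 0]
```

```bash
python3 -m inch '[[0,-0.003,-0.02,0,1],[0,-0.005,-0.05,0,1],[0,-0.005,-0.08,0,1],[0.001,-0.03,-0.09,-0.09,0.4],[0.0015,-0.06,-0.09,-0.18,0.4],[0.0017,-0.071,-0.08,-0.277,0.4],[0.0017,-0.071,-0.07,-0.277,0.4],[0.0017,-0.071,-0.07,-0.277,0.4]]'
python3 - <<'E'
from tab import *
o=look("w9",("empty_mouth","empty_tab","empty_hinge","front_place"))
print(o['grip_width'])
p,q=o['eef_pos'],o['tool_rot']; T=tcp(0,q); print(T,rowto(p,q,T,185.8-360))
draw("pics/w9.png","pics/ov_w9.png",[*PX[:3],-2*np.pi/3],lambda P:wproj(P,p,q),capo=0,s=2,center=m2['empty_tab'])
E
```

```text
clock: 16.52
eef_pos: [0.5125, -0.143, 0.1977]
tool_rot: [-0.049, 0.997, 0.047, 0.023]
ft_force: [0.9, 0.3, 0.4]
grip_width: 0.0513
16.525 [ 0.5125 -0.143   0.1977] -174.4767529818614 [ 0.041  0.096 -0.994] [-0.33  0.31  0.01  1.26  0.1  -0.43] [0.9 0.3 0.4]
empty_mouth [(0.6, [255.2, 247.9])]
empty_tab [(0.7, [249.2, 204.6])]
empty_hinge [(0.78, [255.4, 283.9]), (0.36, [72.7, 197.1])]
front_place [(0.74, [252.1, 251.7])]
0.051280016638385426
[ 0.51307735 -0.14303385  0.11403673] [0.0037, -0.0078, 0.0832, np.float64(-0.0023)]
```

View pics/ov_w9.png

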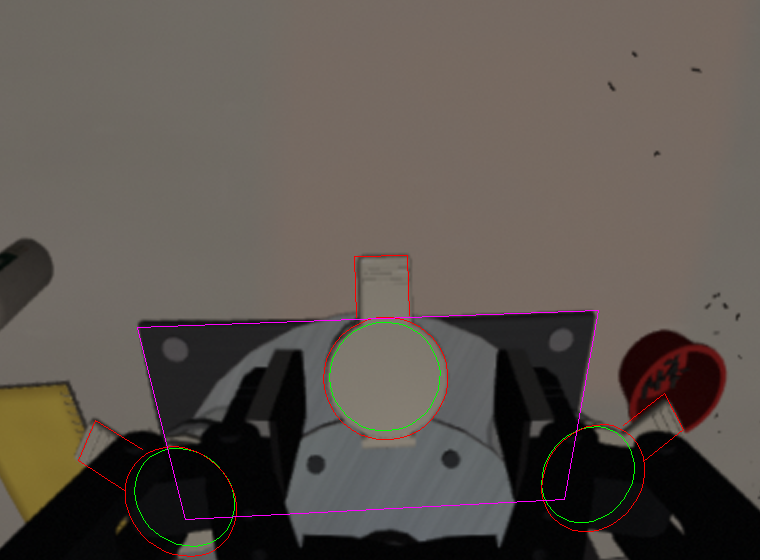

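```bash
python3 -m inch '[[0.0015,-0.003,0.035,0,0.4],[0.003,-0.006,0.065,0,0.4],[0.0037,-0.0078,0.083,0,0.4],[0.0037,-0.0078,0.083,0,0.4],[0.0037,-0.0078,0.083,0,1],[0.0037,-0.0078,0.083,0,1],[0.0037,-0.0078,0.083,0,1],[0.0037,-0.0078,0.083,0,1]]'
python3 - <<'E'
from tab import *
o=look("w10",())
print(o['grip_width'])
p,q=o['eef_pos'],o['tool_rot']
for a in (0,10,20,30,40,50,60,70): print(a,rowto(tcp(0,q),q,tcp(a,q))[:3], rowto(p,q,tcp(a,q))[:3])
E
```

```text
clock: 17.77
eef_pos: [0.5146, -0.1433, 0.1168]
tool_rot: [-0.051, 0.997, 0.047, 0.026]
ft_force: [-0.7, 3.6, 6.2]
grip_width: 0.0184
17.775 [ 0.5146 -0.1433  0.1168] -174.2892160645737 [ 0.046  0.096 -0.994] [-0.33  0.37 -0.12  1.06  0.11 -0.43] [-0.7  3.6  6.2]
0.0184158359306152
0 [0.0, 0.0, 0.0] [0.0016, 0.0001, 0.0027]
10 [0.0031, 0.0009, -0.0103] [0.0047, 0.0011, -0.0076]
20 [0.0044, 0.0019, -0.021] [0.006, 0.0021, -0.0183]
30 [0.0038, 0.0029, -0.0317] [0.0054, 0.003, -0.0291]
40 [0.0013, 0.0038, -0.0422] [0.0029, 0.004, -0.0395]
50 [-0.0029, 0.0047, -0.0521] [-0.0013, 0.0049, -0.0494]
60 [-0.0088, 0.0056, -0.0611] [-0.0073, 0.0057, -0.0584]
70 [-0.0162, 0.0063, -0.069] [-0.0146, 0.0064, -0.0663]
```

View pics/w10.png

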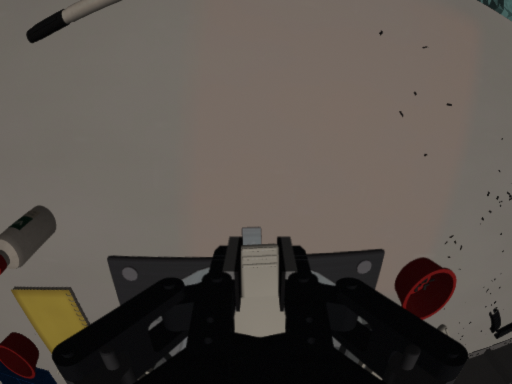

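```bash
python3 -m inch '[[0.002,0.0005,-0.005,0,1],[0.0031,0.001,-0.0103,0,1],[0.004,0.0015,-0.016,0,1],[0.0044,0.002,-0.021,0,1],[0.0043,0.0025,-0.0265,0,1],[0.0038,0.003,-0.032,0,1],[0.0013,0.0038,-0.0422,0,1],[-0.0029,0.0047,-0.0521,0,1],[-0.0029,0.0047,-0.0521,0,1]]'
python3 - <<'E'
from tab import *
o=look("w11",())
print(o['grip_width'])
im=bot.camera("scene"); cv2.imwrite("pics/s2.png",cv2.resize(im[70:250,170:360,::-1],None,fx=3.3,fy=3.3))
E
```

```text
clock: 18.95
eef_pos: [0.5132, -0.1442, 0.1674]
tool_rot: [-0.05, 0.997, 0.046, 0.023]
ft_force: [0.2, -0.2, -8.0]
grip_width: 0.0177
18.95 [ 0.5132 -0.1442  0.1674] -174.41620296870224 [ 0.042  0.094 -0.995] [-0.33  0.33 -0.04  1.19  0.1  -0.43] [ 0.2 -0.2 -8. ]
0.017707399922573315
```

View pics/w11.png

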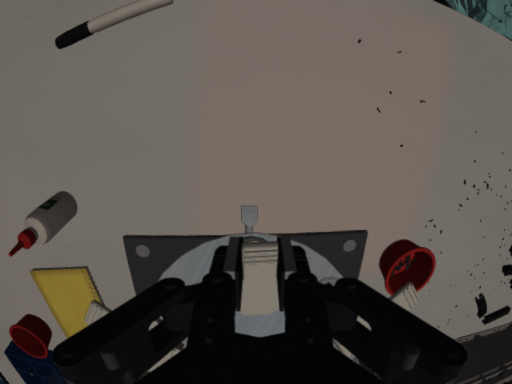

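View pics/s2.png

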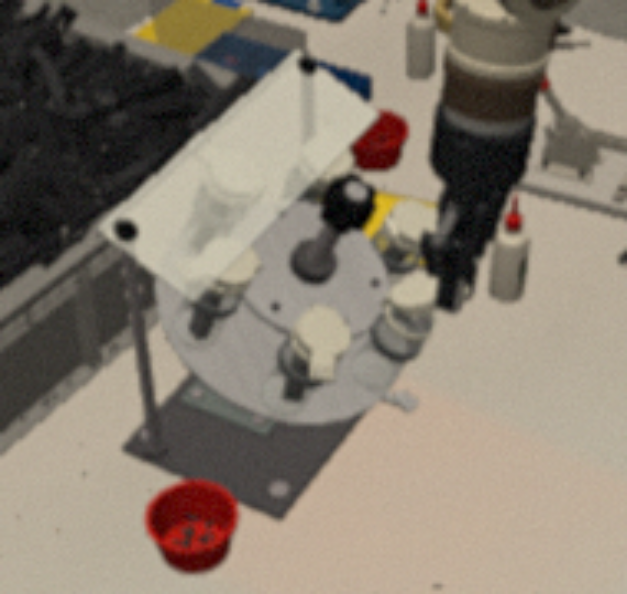

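```bash
python3 -m inch '[[-0.003,0.0005,-0.005,0,1],[-0.006,0.0009,-0.009,0,1],[-0.009,0.0012,-0.0135,0,1],[-0.009,0.0012,-0.0135,0,1]]'
python3 - <<'E'
from tab import *
o=look("w12",())
p,q=o['eef_pos'],o['tool_rot']
print(o['grip_width'],tcp(65,q))
for a in (45,55,65):
  draw("pics/w12.png",f"pics/ov_w12_{a}.png",[*PX[:3],-2*np.pi/3],lambda P:wproj(P,p,q),capo=0,s=3,center=m2['empty_tab'],caps={2:np.radians(a)},half=(200,180))
cv2.imwrite("pics/ov_w12.png",np.hstack([cv2.imread(f"pics/ov_w12_{a}.png")[:, :266] if 0 else cv2.resize(cv2.imread(f"pics/ov_w12_{a}.png"),(266,240)) for a in (45,55,65)]))
E
```

```text
clock: 19.55
eef_pos: [0.524, -0.1432, 0.1831]
tool_rot: [-0.051, 0.997, 0.046, 0.026]
ft_force: [3.7, -2.0, -7.1]
grip_width: 0.0172
19.55 [ 0.524  -0.1432  0.1831] -174.3281465236892 [ 0.048  0.095 -0.994] [-0.33  0.34  0.01  1.22  0.11 -0.43] [ 3.7 -2.  -7.1]
0.017223241431820115 [ 0.52182379 -0.14217837  0.18009409]
```

View pics/ov_w12.png

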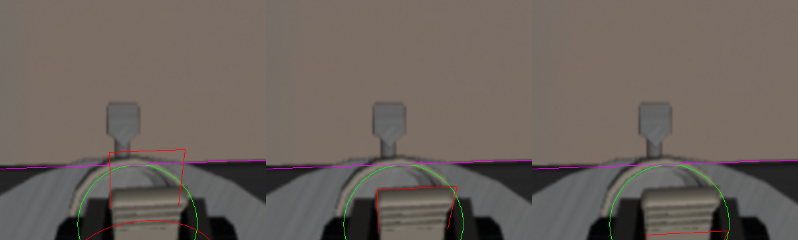

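```bash
python3 -m inch '[[0,0,0,0,0],[0,0,0,0,0],[0,0,0,0,0],[0,0,0,0,0]]'
python3 - <<'E'
from tab import *
o=look("w13",())
print(o['grip_width'])
E
```

```text
clock: 20.1
eef_pos: [0.5221, -0.1429, 0.1821]
tool_rot: [-0.051, 0.997, 0.047, 0.024]
ft_force: [0.6, -0.1, 0.1]
grip_width: 0.0849
20.1 [ 0.5221 -0.1429  0.1821] -174.3400300313915 [ 0.044  0.095 -0.994] [-0.33  0.34  0.    1.23  0.1  -0.43] [ 0.6 -0.1  0.1]
0.08486091304158783
```

View pics/w13.png

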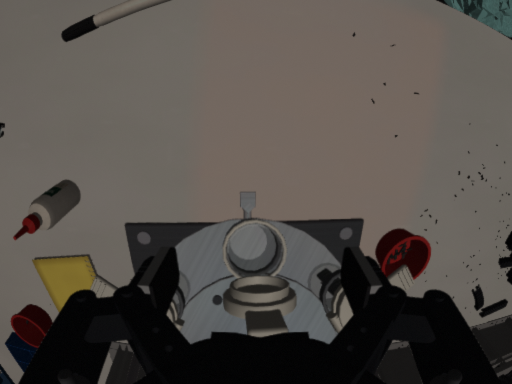

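```bash
python3 -m inch '[[0.03,0,0,0,0],[0.07,0,-0.005,0,0],[0.1,0,-0.02,0,0],[0.12,0,-0.06,0,0],[0.14,0,-0.12,0,0],[0.14,0,-0.12,0,0],[0.14,0,-0.12,0,0]]'
python3 - <<'E'
from tab import *
o=look("w14",("left_open_tab","empty_tab","front_place","empty_mouth"))
p,q=o['eef_pos'],o['tool_rot']
for c in("scene","top"):
    im=bot.camera(c); cv2.imwrite(f"pics/{c}9.png",im[:,:,::-1])
draw("pics/w14.png","pics/ov_w14.png",[*PX[:3],-2*np.pi/3],lambda P:wproj(P,p,q),capo=0,s=2.5,caps={2:1.6},half=(380,290))
draw("pics/top9.png","pics/ov_top9.png",[*PX[:3],-2*np.pi/3],lambda P:proj("top",P),capo=0,s=3,caps={2:1.6})
draw("pics/scene9.png","pics/ov_scene9.png",[*PX[:3],-2*np.pi/3],lambda P:proj("scene",P),capo=0,s=4,caps={2:1.6})
E
```

```text
clock: 21.02
eef_pos: [0.3778, -0.1683, 0.2936]
tool_rot: [-0.05, 0.997, 0.046, 0.025]
ft_force: [-0.3, 0.1, -0.5]
grip_width: 0.0854
21.025 [ 0.3778 -0.1683  0.2936] -174.3730129318391 [ 0.044  0.095 -0.994] [-0.5   0.05 -0.06  1.46  0.1  -0.6 ] [-0.3  0.1 -0.5]
left_open_tab [(0.29, [259.7, 299.9])]
empty_tab [(0.55, [261.2, 343.4]), (0.2, [122.6, 248.8])]
front_place [(0.91, [258.8, 299.1]), (0.22, [258.4, 320.9])]
empty_mouth [(0.88, [256.9, 299.2])]
```

View pics/ov_w14.png

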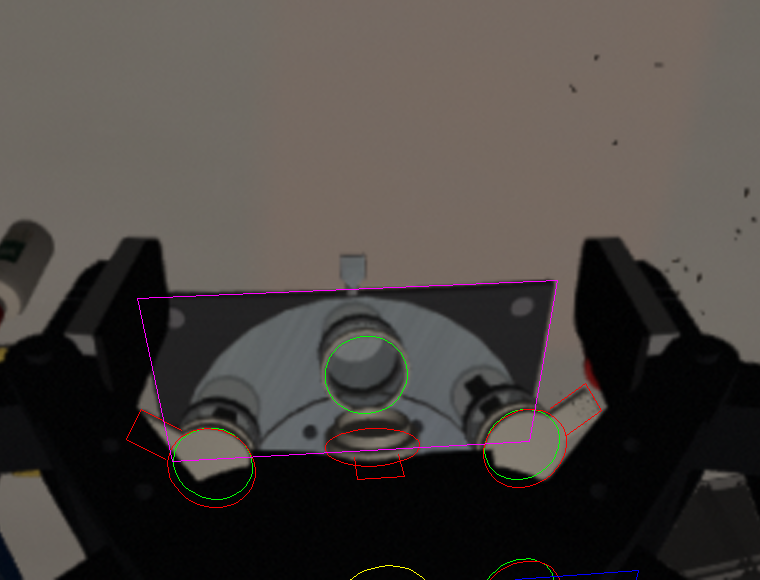

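View pics/ov_top9.png

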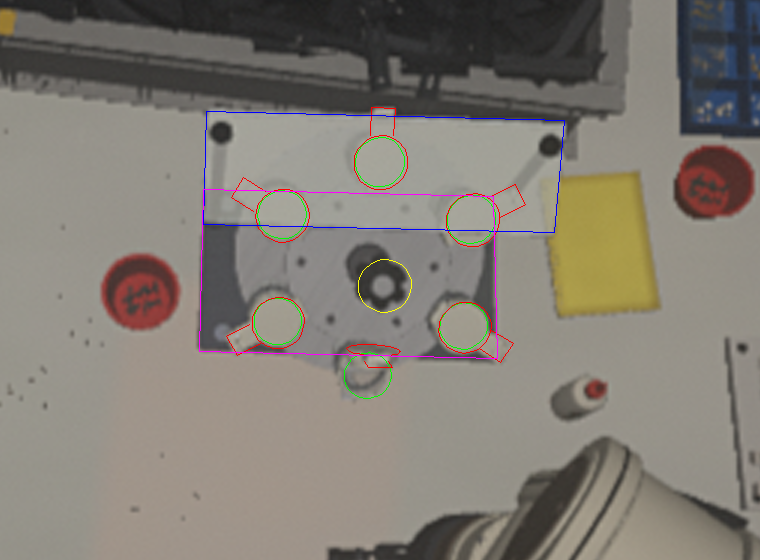

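View pics/ov_scene9.png

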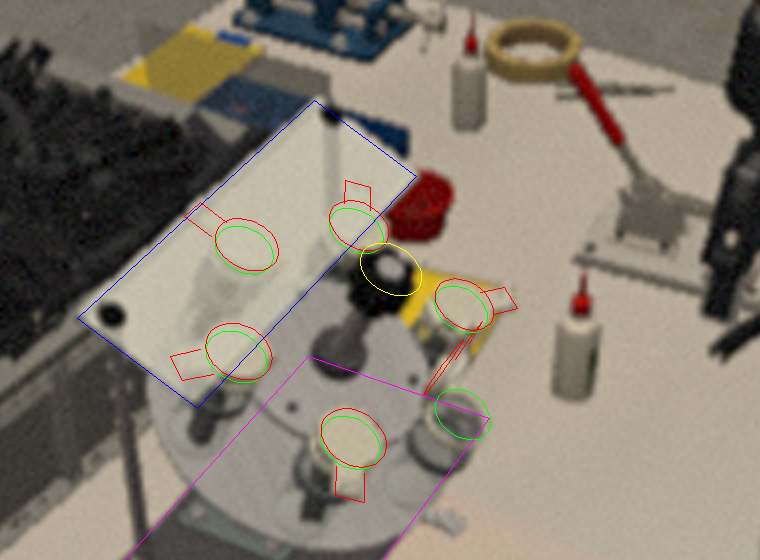

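```bash
python3 - <<'E'
import cv2,numpy as np
a=cv2.imread("pics/top9.png")[110:230,200:350]; b=cv2.imread("pics/scene9.png")[80:230,185:310]
cv2.imwrite("pics/fin.png",np.hstack([cv2.resize(a,(400,320),interpolation=cv2.INTER_CUBIC),cv2.resize(b,(267,320),interpolation=cv2.INTER_CUBIC)]))
E
python3 - <<'E'
from tur import *
for c in ("scene","top"):
    for t in ("empty_mouth","empty_hinge","left_open_mouth","left_open_tab"):
        r=bot.spot_point(c,t)[:1]
        if r: 
            v=np.array(r[0]['point'])*[512,384]; print(c,t,round(r[0]['score'],2),v,turfit(None,{t:v},c))
E
```

```text
scene empty_mouth 0.79 [294.6048 166.6176] (np.float64(-125.66153055833725), array([-0.8, -0.8]))
scene empty_hinge 0.92 [286.4128 159.2832] (np.float64(-126.65222757017958), array([0.7, 0.8]))
scene left_open_mouth 0.56 [238.8992 148.9152] (np.float64(-120.84879665976254), array([-0.3,  0.2]))
scene left_open_tab 0.67 [225.1776 153.792 ] (np.float64(-118.47463933964353), array([ 2.5, -1. ]))
top empty_mouth 0.69 [320.4096 196.8   ] (np.float64(-118.11926675001709), array([0. , 2.1]))
top empty_hinge 0.81 [320.    189.504] (np.float64(-119.60524372149446), array([-0. ,  0.8]))
top left_open_mouth 0.96 [289.6896 147.6864] (np.float64(-115.92476493257782), array([-0.3, -0.2]))
top left_open_tab 0.58 [279.9104 139.5072] (np.float64(-119.12128798834085), array([-1.3, -0.7]))
```

View pics/fin.png

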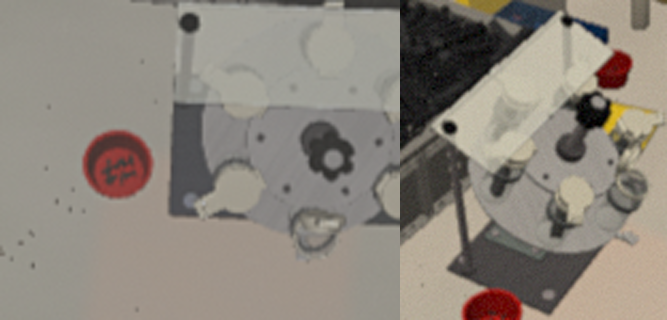

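```bash
python3 -c "
from workcell import bot
print(bot.job_done(), bot.get_obs()['clock'])"
```

```text
the job is handed in; nothing more can be done
the job is handed in; nothing more can be done
```

I pushed the open tube's cap over until it sprang shut, then pressed it down with about 15 N. I then turned the carousel about 78° clockwise by pushing on the tube between the open and empty ones. That clicked the empty tube into the front place. Finally I gripped the empty tube's tab, lifted it past centre and let go; it sprang open, and I backed the arm clear. The last clock reading I took before the final checks and hand-in was about 21 s, against the 64 s limit.

**Last checks:**
- **Front place:** the last top view matches the carousel model drawn at −120°, with the empty tube over the pointer.
- **Turn angle:** readings from single points ran from −116° to −127°, averaging −120.5°. The two readings on the empty tube in the scene camera (−126° and −127°) disagreed with the other six by more than the click's 4° pull-in. I trusted the overlays, including a closer wrist-camera view just after the click, which fitted −120°.
- **Empty cap:** it stands up at about its right-open angle, and the tube's mouth is clear.
- **Other caps and loose things:** every other cap looked shut. The nearby bottle and tub looked undisturbed; I did not measure the tape or marker.

**Tilt:** an early move ran the last joint into its range limit and left the tool leaning about 6° for the rest of the job. I allowed for the lean in every later move, and nothing was knocked.

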